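Set the spring dividers to the pattern spindle

TASK

Lay the turned pattern spindle (the one with two burnt grooves) gently across the two V-blocks, resting in both V's and roughly centred, and let go of it. Then take the spring dividers off their rest by the two legs, bring the points up to the spindle and squeeze the legs until one point stands at each burnt groove; finish still holding them there in the air, the gap steady at the 30 mm between the grooves, the points just clear of the wood or touching it only lightly, so that the nut can be run up. The other things on the bench stay where they are.

Things in the scene. Friction and masses are not known exactly. Their poses are not given: they have to be found in the camera images.
- spindle: round turned wooden pattern spindle, loose, 200 mm long, 80 g; origin on its axis at mid-length, own y axis along it (same both ways). Starts lying on the bench, axis 15 mm up. Middle 28 mm in diameter to 31 mm either side of the origin (grip here), with a burnt V-groove 15 mm either side; 30 mm beads at 35 to 45 mm; plain ends of diameter 24 mm from 46 to 100 mm
- ring_a (a point): point on the spindle's axis at the middle of the burnt groove (4 mm wide, 2 mm deep) on its +y side; the grooves are 30 mm apart
- ring_b (a point): point on the spindle's axis at the middle of the burnt groove on its -y side
- vstand: fixed wooden board 75 x 190 x 12 mm (x, y, z) with two steel V-blocks at y = +75 and -75 mm, each 22 mm long in y, 52 mm across x; origin under the board's centre. The spindle lies along its y axis. 90 degree V's: bottom 30 mm, lips 48 mm above the bench, 18 mm either side. A spindle seated by its 24 mm ends has its axis 47 mm above the bench. Free between the V-blocks
- rest: fixed wooden rest on which the dividers lie: board 150 x 120 x 6 mm (x, y, z), origin under its centre, with two cross rails, tops 30 mm above the bench, at x = -55 mm (22 mm wide, under the fulcrum) and x = +55 mm (18 mm wide, under the legs near the points); between the rails 90 mm are free down to the board
- dividers: steel spring dividers, loose, 100 g, lying flat. Origin at the fulcrum, mid-thickness, 34 mm above the bench at the start; x: middle line of the open tool, towards the points; z normal to its plane. Legs 8 x 8 mm, bowed out to a shoulder 42 mm ahead of the fulcrum, where screw and nut cross them, then straight; the frame belongs to the +y leg, the -y leg swings in. Bow and stem reach 44 mm behind
- dividers_grip (a point): on the middle line of the open dividers, 85 mm ahead of the fulcrum, where to grip them (the points are 64 mm further ahead): over their outsides the legs measure 51 mm here when open, splaying 0.08 rad each, and 38 mm, parallel, when the gap at the points is 30 mm. 8 mm high. Fixed to the +y leg
- point_a (a point): the sharp point of the +y leg, 148 mm ahead and 27 mm to the +y side of the fulcrum in the dividers' frame, where it stays; so the middle line between the points turns to +y by half the joint value as the legs are squeezed
- point_b (a point): the sharp point of the -y leg; with the legs parallel (30 mm gap) both points are 150 mm ahead of the fulcrum
- dividers_leg (a joint): angle in rad by which the legs have been squeezed together: 0 open (points 54 mm apart), 0.3 the most; gap between the points = 2 x 150.75 mm x sin((0.3593 - value)/2), so 30 mm at 0.16, with the straight parts of the legs parallel. Spring torque = 2.6 x (value + 0.135) N m: at the grip about 4 N starts them off the stop, 9 N holds the 30 mm gap; let go, they spring open
- blank: bystander: square wood blank 32 x 130 x 32 mm, to be left alone; origin under its centre
- calipers: bystander: steel outside calipers with bowed legs, 150 mm, flat on the bench, 10 mm high, to be left alone; origin under their round joint
- chuck_key: bystander: steel T-shaped chuck key 90 mm, to be left alone; origin under the middle of its shank
- wax_tin: bystander: round flat aluminium tin, diameter 75 mm, 25 mm high, to be left alone; origin under its centre
Not all that is in view belongs to the job. What is shaped like the spindle but purple or red is not meant. Leave any turquoise look-alike of the rest alone.

How it is judged:
By the outcome, as a careful person would: the job done as asked, in the order asked, and still so for the second after the job is handed in, while the arm keeps its last pose, push and grip.
It also fails if it takes over 58 s, if anything falls off the work surface, if the arm or the gripper's body presses on something with over 40 N, if the wrist force passes 120 N, or if a joint passes its speed limit or range.

ROBOT

A 6-joint arm with a two-finger parallel gripper is mounted at the origin on the work surface. World frame = base frame: x ahead of the robot, y to its left, z up, the work surface at z = 0. Lengths are in m, angles in rad, forces in N, time in s.
With the tool pointing down it reaches from about 0.225 to 0.875 m from the base axis. Payload 3.4 kg.
Tool frame: the origin (TCP) lies between the finger pads; the fingertips stand 8 mm ahead of it and the grasp point (between the pads) lies 11 mm behind it; z points along the fingers, y is the line along which they close (so a half turn about z gives the same grasp; the last joint's range is limited). The gripper opens to 85 mm and grips with 20 to 120 N. Pads are 22 mm wide; open, the fingers measure 114 mm over their backs; the gripper's body (76 mm by 85 mm) begins 54 mm behind the grasp point. The pads swing forward as they close: fully open they stand 13 mm farther back than shut.
Start: joints at [-1.231, 0.276, 1.505, -0, 1.361, -0.121], TCP at [0.256, -0.515, 0.239] pointing down, gripper open.
Joint ranges: [-2.89, 2.89], [-0.75, 2.08], [0.22, 2.7], [-1.18, 4.32], [0.11, 2.71], [-2.7, 2.7]. Speed limits (rad/s): [2.57, 2.57, 3.14, 3.14, 3.14, 3.14].

INTERFACE

Orientations are given as a unit quaternion [w, x, y, z].
In Python, from rig import manip gives the robot as it stands.
- The arm moves only by the tool move_arm, never from a script. Its argument "deltas" is a list that holds one entry, the list of rows, each a list of 5 numbers: the shift along the tool's x, y, z normalised to -1 to 1, where 1 is 80 cm, then the turn about the tool's z normalised to -1 to 1, where 1 is 120 degrees, then the closure, from -1 (fully open) to 1 (shut). In form: [[[tx, ty, tz, twist, grip], ...]]. A call has 1 to 12 rows; each row is the pose to reach, as a shift and turn from the pose commanded when the call began, along the tool's axes at that moment; what a row does not reach only later rows make up. A row lasts 1/10 s, in which the tool goes at most 50 mm and 8.59 degrees, less where a joint would pass 70% of its speed; a pose out of reach is approached as far as the arm can. A call with a number of a shift or a turn outside -1 to 1 is refused whole. A call with a gripper value outside its range is refused whole. The fingers move at their own pace and stop on an object; "squeeze" is the grip in N (left out, the last holds). Time passes only in rows, so rows that repeat a pose let the fingers close. It gives the time, the measured TCP pose, the force, the opening and the grip force at its end, in the units of the state.
- manip.get_state(): the state, without advancing time (a new reading comes with each control period).
- manip.get_image(name): name is "scene" or "top"; returns the picture (420x560x3 uint8, red, green, blue); there is no depth.
- manip.camera_params(name): a dict with "fx", "fy", "cx", "cy" (pixels), "dist" ([k1, k2, p1, p2, k3] as OpenCV has them; the pictures are not rectified), "R" (3x3) and "t" (3): a world point X has camera coordinates R X + t. Camera axes: x right, y down, z forward; pixel columns grow to the right and rows downward; lengths in m; the calibration is good to about 2 mm. A picture is of the moment at which its call begins. camera_params takes no time and is no camera call.
- manip.sign_off(): hands the job in; it is judged then, once.
The state is a dict: "clock": time; "qpos": joint angles; "qd": joint speeds; "effort": joint torques, N m; "position": TCP position; "ee_rot": TCP orientation; "contact_force": force on the tool from outside, world axes, zero at the start; "moment": the same for the moment, N m; "width": finger opening in m; "gripper_force": force on a finger pad.
Only numpy, scipy, OpenCV 4.12 (cv2) and the standard library are available. Lean on these libraries where they do the work, as an engineer would, in place of code of your own. Each camera call takes 0.05 s, during which the arm holds its last target. There are 200 camera calls.

## Working session

There is one attempt and no reset: what is moved stays moved. The work goes in short steps, Python scripts to look and compute and a tool call to move; the robot and the scene stay as the last step left them, time stands still between calls to the robot, and variables do not carry over. Pictures are saved under pics/ and viewed, at most 10 in all, crops included, and the job is handed in when it is done.

Besides the shell and the picture viewer there is one more tool, called after "Request:" by a JSON object that holds its "name" and its "arguments", one argument or row to a line. move_arm: Moves the arm, as the interface text tells. Scaled input: -1 to 1 covers 80 cm each way for a shift and 120 degrees each way for a turn. Its arguments: {"type":"object","properties":{"deltas":{"type":"array","items":{"type":"array","items":{"type":"array","items":{"type":"number","minimum":-1,"maximum":1}}}},"squeeze":{"type":"number"}},"required":["deltas"]}

```bash
mkdir -p pics; ls; cat > h.py <<'E'
import numpy as np, cv2
from rig import manip
def grab(n,f):
    im=manip.get_image(n); cv2.imwrite('pics/'+f,im[:,:,::-1]); return im
def ray(n,uv):
    p=manip.camera_params(n); K=np.array([[p['fx'],0,p['cx']],[0,p['fy'],p['cy']],[0,0,1.]])
    R=np.array(p['R']);t=np.array(p['t'])
    x=cv2.undistortPoints(np.array(uv,float).reshape(-1,1,2),K,np.array(p['dist'],float)).reshape(-1,2)
    d=np.c_[x,np.ones(len(x))]@R
    return -R.T@t,d
def onz(n,uv,z):
    c,d=ray(n,uv); return c+d*((z-c[2])/d[:,2])[:,None]
def proj(n,X):
    p=manip.camera_params(n); K=np.array([[p['fx'],0,p['cx']],[0,p['fy'],p['cy']],[0,0,1.]])
    return cv2.projectPoints(np.array(X,float).reshape(-1,1,3),cv2.Rodrigues(np.array(p['R']))[0],np.array(p['t'],float),K,np.array(p['dist'],float))[0].reshape(-1,2)
E
python3 - <<'E'
from h import *
np.set_printoptions(precision=4,suppress=True)
for n in('top','scene'):
    grab(n,n+'0.png'); c,d=ray(n,[[280,210]]); print(n,c,d, manip.camera_params(n)['fx'])
print(manip.get_state())
E
```

```text
pics
top [ 0.1379 -0.0009  1.7029] [[ 0.1989 -0.0343 -0.9797]] 512.6831716202
scene [ 1.4034 -0.2224  0.9983] [[-0.694   0.1423 -0.7058]] 446.0135451060829
{'clock': 0.1, 'qpos': array([-1.231 ,  0.2765,  1.506 ,  0.    ,  1.3607, -0.121 ]), 'qd': array([ 0.0012,  0.0003, -0.0047, -0.0007,  0.0007,  0.002 ]), 'effort': array([  0.0007, -41.77  , -24.6405,  -0.0002,   0.0058,  -0.    ]), 'position': array([ 0.2555, -0.5146,  0.2385]), 'ee_rot': array([-0.0008,  0.9736,  0.2284, -0.0001]), 'contact_force': array([-0.1022,  0.3426, -0.1581]), 'moment': array([0.0344, 0.01  , 0.0166]), 'gripper_force': 0.0, 'width': 0.08511691244571509}
```

View pics/top0.png

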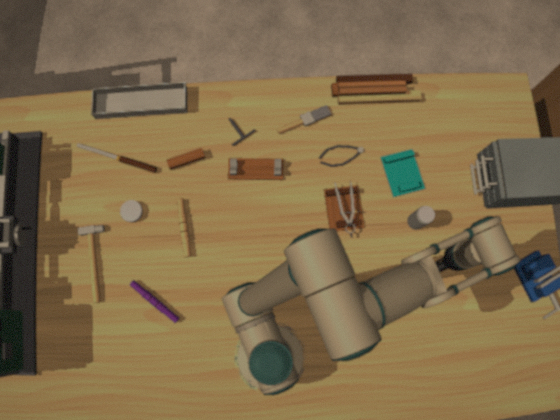

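View pics/scene0.png

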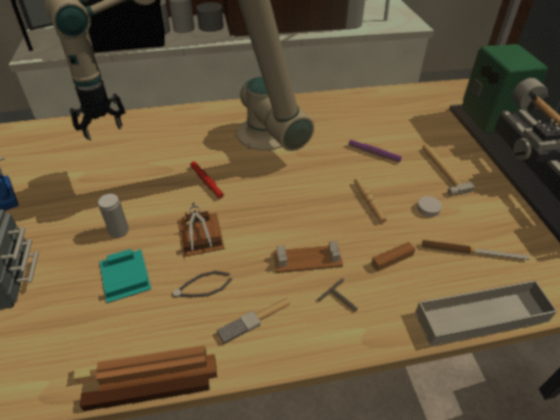

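The top view shows the spindle at about (184,228), the V-stand at (257,168) and the dividers on the brown rest at (345,210), points up (+x). The scene view has them at (369,200), (309,258) and (200,230). I'll enlarge these next.

```bash
python3 - <<'E'
from h import *
t=cv2.imread('pics/top0.png');s=cv2.imread('pics/scene0.png')
def c(im,u,v,w,h,k): return cv2.resize(im[v:v+h,u:u+w],(w*k,h*k),interpolation=cv2.INTER_CUBIC)
A=np.hstack([c(t,160,190,50,75,4),c(t,220,145,75,75,4),c(t,315,175,75,75,4)])
B=np.hstack([c(s,345,170,50,75,4),c(s,270,215,75,75,4),c(s,170,190,75,75,4)])
cv2.imwrite('pics/m.png',np.vstack([A,B]))
E
```

```text
(no output)
```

View pics/m.png

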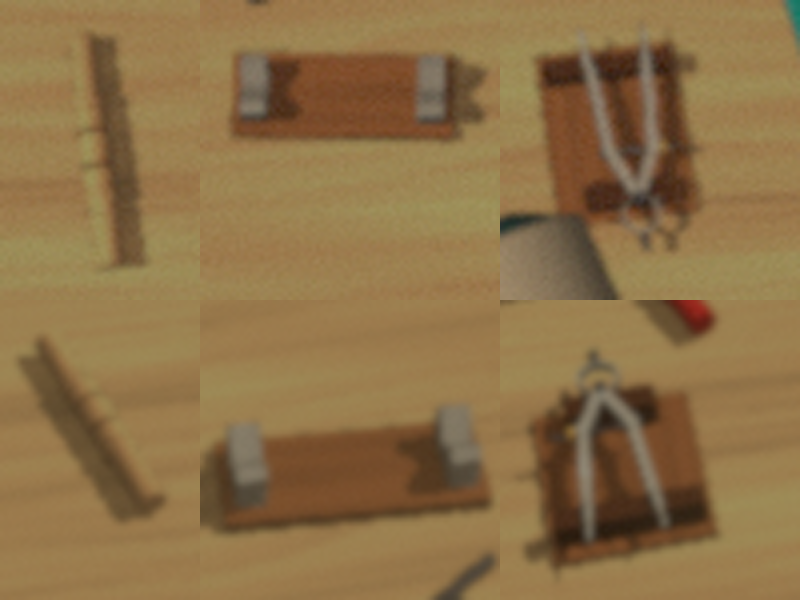

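The montage shows the spindle grooves near top px (182.5,222.5) and (183,231), and the board corners and V-blocks are clear. The divider points are near (335,183) and (351,181), with the fulcrum near (349.5,223).

```bash
python3 - <<'E'
from h import *
np.set_printoptions(precision=4,suppress=True)
T=lambda L,x0,u,v:[[u+(a-x0)/4,v+b/4] for a,b in L]
b=onz('top',T([(233,53),(455,53),(457,137),(232,135)],200,220,145),.012)
print('board',b,b.mean(0),np.linalg.norm(b-np.roll(b,-1,0),axis=1))
k=onz('top',T([(254,85),(432,88)],200,220,145),.042);print('blocks',k,k.mean(0))
s=onz('top',T([(91,130),(92,165),(85,36),(115,265),(72,35),(102,265)],0,160,190),.015);print('spin',s)
s=onz('scene',T([(45,345-300),(153,200),(99,122)],0,345,170),.015);print('spin scene',s)
d=onz('top',T([(581,32),(645,25),(638,193)],500,315,175),.034);print('div top',d,np.linalg.norm(d-np.roll(d,-1,0),axis=1))
d=onz('scene',T([(590,238),(667,226),(600,88)],500,170,190),.036);print('div scene',d,np.linalg.norm(d-np.roll(d,-1,0),axis=1))
b=onz('scene',T([(222,526-300),(490,200),(248,444-300),(458,424-300)],200,270,215),.012);print('board far corners, blocks',b[:2]); print(onz('scene',T([(248,140),(456,122)],200,270,215),.044))
r=onz('top',T([(540,55),(672,45),(697,212),(555,215)],500,315,175),.006);print('rest',r,r.mean(0))
E
```

```text
board [[ 0.6726  0.1073  0.012 ]
 [ 0.6622 -0.0838  0.012 ]
 [ 0.5873 -0.081   0.012 ]
 [ 0.5995  0.1108  0.012 ]] [0.6304 0.0133 0.012 ] [0.1914 0.075  0.1921 0.0732]
blocks [[ 0.6339  0.0886  0.042 ]
 [ 0.6231 -0.0611  0.042 ]] [0.6285 0.0138 0.042 ]
spin [[0.4552 0.2685 0.015 ]
 [0.4254 0.2683 0.015 ]
 [0.5365 0.2721 0.015 ]
 [0.3404 0.251  0.015 ]
 [0.5379 0.2832 0.015 ]
 [0.3409 0.2618 0.015 ]]
spin scene [[0.3493 0.2538 0.015 ]
 [0.5376 0.2797 0.015 ]
 [0.447  0.2674 0.015 ]]
div top [[ 0.5594 -0.2511  0.034 ]
 [ 0.5627 -0.306   0.034 ]
 [ 0.4194 -0.2874  0.034 ]] [0.055  0.1445 0.1447]
div scene [[ 0.5662 -0.3     0.036 ]
 [ 0.565  -0.2459  0.036 ]
 [ 0.4181 -0.2842  0.036 ]] [0.0541 0.1518 0.1489]
board far corners, blocks [[ 0.6667 -0.0819  0.012 ]
 [ 0.6797  0.1064  0.012 ]]
[[ 0.6208 -0.0549  0.044 ]
 [ 0.6319  0.0922  0.044 ]]
rest [[ 0.5481 -0.2184  0.006 ]
 [ 0.551  -0.3329  0.006 ]
 [ 0.4051 -0.341   0.006 ]
 [ 0.4093 -0.2204  0.006 ]] [ 0.4783 -0.2782  0.006 ]
```

```bash
cat >> h.py <<'E'
def go(x,y,z,yaw):
    s=manip.get_state(); p=np.array(s['position']); w,a,b,c=s['ee_rot']; 
    R=np.array([[1-2*(b*b+c*c),2*(a*b-w*c),2*(a*c+w*b)],[2*(a*b+w*c),1-2*(a*a+c*c),2*(b*c-w*a)],[2*(a*c-w*b),2*(b*c+w*a),1-2*(a*a+b*b)]])
    cy=np.degrees(np.arctan2(R[1,0],R[0,0])); d=R.T@(np.array([x,y,z])-p)
    print('t',s['clock'],'pos',np.round(p,4),'yaw',round(cy,2),'w',round(s['width'],4),'gf',s['gripper_force'],'F',np.round(s['contact_force'],2))
    print('rows',np.round(d/.8,4),'twist',round((cy-yaw)/120,4), 'tz/m',R[:,2].round(3))
E
python3 -c "
from h import *
go(.441,.2665,.11,6.7)"
```

```text
t 0.1 pos [ 0.2555 -0.5146  0.2385] yaw 26.4 w 0.0851 gf 0.0 F [-0.1   0.34 -0.16]
rows [ 0.6418 -0.7712  0.162 ] twist 0.1642 tz/m [-0.001  0.002 -1.   ]
```

Request:
{"name": "move_arm", "arguments": {
  "deltas": [
    [[0.642, -0.771, 0.06, 0.164, -1], [0.642, -0.771, 0.06, 0.164, -1], [0.642, -0.771, 0.06, 0.164, -1], [0.642, -0.771, 0.06, 0.164, -1], [0.642, -0.771, 0.06, 0.164, -1], [0.642, -0.771, 0.06, 0.164, -1], [0.642, -0.771, 0.06, 0.164, -1], [0.642, -0.771, 0.06, 0.164, -1], [0.642, -0.771, 0.06, 0.164, -1], [0.642, -0.771, 0.06, 0.164, -1], [0.642, -0.771, 0.06, 0.164, -1], [0.642, -0.771, 0.06, 0.164, -1]]
  ]
}}

```text
clock: 1.3
position: [0.3941, 0.0696, 0.2034]
ee_rot: [0.0, 0.998, 0.059, 0.0]
contact_force: [0.3, 0.2, 0.0]
width: 0.0851
gripper_force: 0.0
```

```bash
python3 -c "
from h import *
go(.441,.2665,.11,6.7)"
```

```text
t 1.3 pos [0.3941 0.0696 0.2034] yaw 6.73 w 0.0851 gf 0.0 F [0.32 0.18 0.03]
rows [ 0.087  -0.2375  0.1167] twist 0.0003 tz/m [ 0.001 -0.    -1.   ]
```

Request:
{"name": "move_arm", "arguments": {
  "deltas": [
    [[0.087, -0.237, 0.117, 0, -1], [0.087, -0.237, 0.117, 0, -1], [0.087, -0.237, 0.117, 0, -1], [0.087, -0.237, 0.117, 0, -1], [0.087, -0.237, 0.117, 0, -1], [0.087, -0.237, 0.117, 0, -1], [0.087, -0.237, 0.117, 0, -1]]
  ]
}}

```text
clock: 2.0
position: [0.4406, 0.2637, 0.1093]
ee_rot: [0.001, 0.998, 0.059, -0.001]
contact_force: [0.2, 0.3, -0.4]
width: 0.0854
gripper_force: 0.0
```

```bash
python3 -c "
from h import *
go(.441,.2665,.011,6.7)
t=grab('top','t1.png');s=grab('scene','s1.png')
c=lambda im,u,v:cv2.resize(im[v:v+110,u:u+100,::-1],(400,440),interpolation=2)
cv2.imwrite('pics/m1.png',np.hstack([c(t,135,175),c(s,320,130)]))
# also clear view of dividers from top
cv2.imwrite('pics/d1.png',np.hstack([cv2.resize(t[165:255,305:400,::-1],(475,450),interpolation=2)]))"
```

```text
t 2.0 pos [0.4406 0.2637 0.1093] yaw 6.8 w 0.0854 gf 0.0 F [ 0.23  0.28 -0.39]
rows [ 0.0012 -0.0036  0.1229] twist 0.0008 tz/m [-0.002 -0.001 -1.   ]
```

View pics/m1.png

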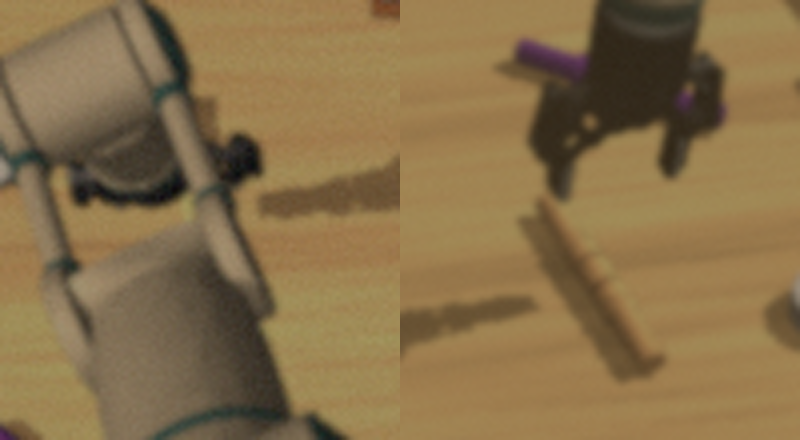

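The scene crop shows the open gripper above the spindle, with one finger to each side of it. I'll go down and close.

Request:
{"name": "move_arm", "arguments": {
  "deltas": [
    [[0.001, -0.003, 0.04, 0, -1], [0.001, -0.003, 0.08, 0, -1], [0.001, -0.003, 0.105, 0, -1], [0.001, -0.003, 0.118, 0, -1], [0.001, -0.003, 0.122, 0, -1], [0.001, -0.003, 0.122, 0, -1], [0.001, -0.003, 0.122, 0, 1], [0.001, -0.003, 0.122, 0, 1], [0.001, -0.003, 0.122, 0, 1], [0.001, -0.003, 0.122, 0, 1], [0.001, -0.003, 0.122, 0, 1], [0.001, -0.003, 0.122, 0, 1]]
  ],
  "squeeze": 25
}}

```text
clock: 3.3
position: [0.442, 0.2667, 0.0127]
ee_rot: [-0.0, 0.998, 0.059, 0.0]
contact_force: [-0.9, -0.0, 4.6]
width: 0.0272
gripper_force: 26.3
```

```bash
python3 -c "
from h import *
go(.441,.2665,.15,6.7)"
```

```text
t 3.3 pos [0.442  0.2667 0.0127] yaw 6.74 w 0.0272 gf 26.28484010696411 F [-0.91 -0.01  4.61]
rows [-0.0011  0.     -0.1716] twist 0.0003 tz/m [ 0.001  0.    -1.   ]
```

Request:
{"name": "move_arm", "arguments": {
  "deltas": [
    [[0, 0, -0.02, 0, 1], [0, 0, -0.06, 0, 1], [0, 0, -0.12, 0, 1], [0, 0, -0.17, 0, 1], [0, 0, -0.17, 0, 1]]
  ]
}}

```text
clock: 3.8
position: [0.4453, 0.2682, 0.1536]
ee_rot: [-0.002, 0.998, 0.059, 0.006]
contact_force: [-0.1, -0.1, -1.4]
width: 0.0272
gripper_force: 25.9
```

```bash
python3 -c "
from h import *
go(.630,.0145,.14,86.3)"
```

```text
t 3.8 pos [0.4453 0.2682 0.1536] yaw 6.72 w 0.0272 gf 25.86372345685959 F [-0.11 -0.07 -1.38]
rows [0.1919 0.342  0.0179] twist -0.6631 tz/m [ 0.011  0.005 -1.   ]
```

Request:
{"name": "move_arm", "arguments": {
  "deltas": [
    [[0.195, 0.342, 0.015, -0.663, 1], [0.195, 0.342, 0.015, -0.663, 1], [0.195, 0.342, 0.015, -0.663, 1], [0.195, 0.342, 0.015, -0.663, 1], [0.195, 0.342, 0.015, -0.663, 1], [0.195, 0.342, 0.015, -0.663, 1], [0.195, 0.342, 0.015, -0.663, 1], [0.195, 0.342, 0.015, -0.663, 1], [0.195, 0.342, 0.015, -0.663, 1], [0.195, 0.342, 0.015, -0.663, 1], [0.195, 0.342, 0.015, -0.663, 1], [0.195, 0.342, 0.015, -0.663, 1]]
  ]
}}

```text
clock: 5.0
position: [0.6281, 0.0132, 0.1352]
ee_rot: [-0.001, 0.73, 0.683, -0.001]
contact_force: [0.3, -0.5, -1.5]
width: 0.0269
gripper_force: 25.9
```

```bash
python3 -c "
from h import *
go(.630,.0145,.045,86.3)
t=grab('top','t2.png');s=grab('scene','s2.png')
c=lambda im,u,v:cv2.resize(im[v:v+100,u:u+130,::-1],(780,600),interpolation=2)
cv2.imwrite('pics/m2.png',c(s,245,195))"
```

```text
t 5.0 pos [0.6281 0.0132 0.1352] yaw 86.18 w 0.0269 gf 25.85556149482727 F [ 0.33 -0.49 -1.48]
rows [0.0018 0.0024 0.1127] twist -0.001 tz/m [-0.002  0.    -1.   ]
```

View pics/m2.png

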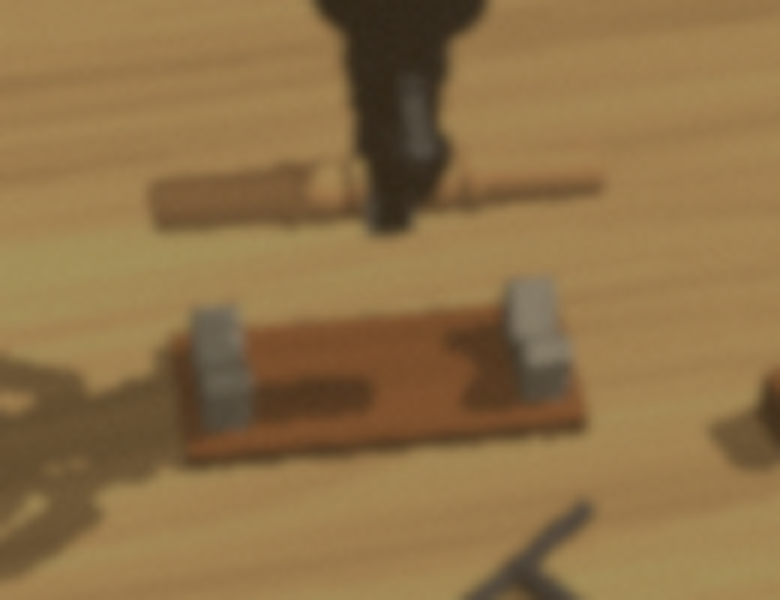

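```bash
python3 -c "
from h import *
e=onz('scene',[[245+155/6,195+207/6],[245+603/6,195+180/6]],.137);print(e,e.mean(0),np.linalg.norm(e[0]-e[1]),np.degrees(np.arctan2(*(e[1]-e[0])[:2])))
p=proj('scene',[[.6281,.0132,.1352-.008]]);print((p-[245,195])*6)"
```

```text
[[ 0.62308984 -0.08630352  0.137     ]
 [ 0.64383048  0.11140438  0.137     ]] [0.63346016 0.01255043 0.137     ] 0.19879282413512792 5.988735927559367
[[377.98170771 199.60066268]]
```

Lower edges of the spindle run parallel to the tops of the V-blocks (ends at crop (155,204) and (603,184)), so it is held level and nearly above the V's. Lowering it now.

Request:
{"name": "move_arm", "arguments": {
  "deltas": [
    [[0.004, 0.001, 0.04, 0, 1], [0.004, 0.001, 0.07, 0, 1], [0.004, 0.001, 0.09, 0, 1], [0.004, 0.001, 0.1, 0, 1], [0.004, 0.001, 0.104, 0, 1], [0.004, 0.001, 0.104, 0, 1]]
  ]
}}

```text
clock: 5.7
position: [0.63, 0.0162, 0.0532]
ee_rot: [0.0, 0.73, 0.684, 0.0]
contact_force: [-0.1, 0.1, -1.0]
width: 0.0267
gripper_force: 25.9
```

```bash
python3 -c "
from h import *
go(.629,.016,.045,86.3)"
```

```text
t 5.7 pos [0.63   0.0162 0.0532] yaw 86.27 w 0.0267 gf 25.87133377790451 F [-0.07  0.12 -0.99]
rows [-0.0004 -0.0012  0.0103] twist -0.0002 tz/m [ 0. -0. -1.]
```

Request:
{"name": "move_arm", "arguments": {
  "deltas": [
    [[0, 0, 0.002, 0, 1], [0, 0, 0.004, 0, 1], [0, 0, 0.006, 0, 1], [0, 0, 0.007, 0, 1], [0, 0, 0.007, 0, 1]]
  ]
}}

```text
clock: 6.2
position: [0.6298, 0.0162, 0.0476]
ee_rot: [0.0, 0.73, 0.684, 0.0]
contact_force: [0.0, 0.5, -0.4]
width: 0.027
gripper_force: 25.9
```

Request:
{"name": "move_arm", "arguments": {
  "deltas": [
    [[0, 0, 0.001, 0, 1], [0, 0, 0.002, 0, 1], [0, 0, 0.0025, 0, 1], [0, 0, 0.0025, 0, 1]]
  ]
}}

```text
clock: 6.6
position: [0.6309, 0.0161, 0.0463]
ee_rot: [0.001, 0.73, 0.684, 0.001]
contact_force: [1.4, 0.0, 4.3]
width: 0.0268
gripper_force: 26.3
```

Request:
{"name": "move_arm", "arguments": {
  "deltas": [
    [[0, 0, 0, 0, 0.2], [0, 0, 0, 0, 0.1], [0, 0, 0, 0, 0.1], [0, 0, 0, 0, 0.1], [0, 0, 0, 0, 0.1]]
  ]
}}

```text
clock: 7.1
position: [0.6294, 0.0163, 0.0452]
ee_rot: [-0.0, 0.73, 0.684, -0.0]
contact_force: [-0.6, 0.4, -0.2]
width: 0.0383
gripper_force: 0.0
```

Request:
{"name": "move_arm", "arguments": {
  "deltas": [
    [[0, 0, 0, 0, -0.3], [0, 0, 0, 0, -0.3], [0, 0, -0.01, 0, -0.3], [0, 0, -0.04, 0, -0.3], [0, 0, -0.09, 0, -0.3], [0, 0, -0.15, 0, -0.3], [0, 0, -0.2, 0, -0.3], [0, 0, -0.2, 0, -0.3]]
  ]
}}

```text
clock: 7.9
position: [0.6335, 0.0159, 0.2134]
ee_rot: [0.005, 0.73, 0.684, 0.005]
contact_force: [0.0, 0.6, 0.1]
width: 0.0551
gripper_force: 0.0
```

```bash
python3 -c "
from h import *
go(.5035,-.280,.2,3.9)"
```

```text
t 7.9 pos [0.6335 0.0159 0.2134] yaw 86.29 w 0.0551 gf 0.0 F [0.03 0.64 0.09]
rows [-0.3797 -0.1385  0.0149] twist 0.6866 tz/m [ 0.014 -0.001 -1.   ]
```

```bash
python3 -c "
from h import *
s=grab('scene','s3.png')
d=cv2.imread('pics/t1.png')[170:240,315:385]
cv2.imwrite('pics/m3.png',np.hstack([cv2.resize(x,(400,400),interpolation=2) for x in (d,s[190:260,165:235,::-1])]))"
```

```text
(no output)
```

View pics/m3.png

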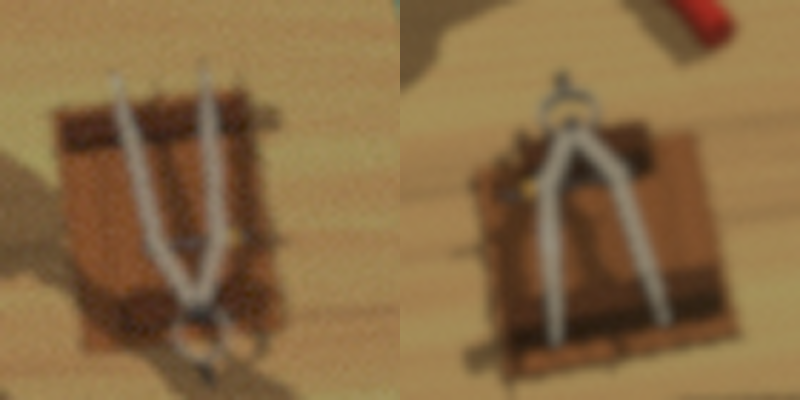

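The left crop (top view) shows the points at (115,75) and (205,65) and the fulcrum at (198,305). In the scene crop the points are at (555,340) and (667,325), the fulcrum at (572,130).

```bash
python3 -c "
from h import *
k=70/400
f=lambda n,L,u,v:onz(n,[[u+a*k,v+b*k] for a,b in L],.036)
for n,L,u,v in (('top',[(116,77),(205,67),(198,303),(152,240),(221,236)],315,170),('scene',[(155,340),(267,325),(172,132),(149,187),(220,181)],165,190)):
    X=f(n,L,u,v);print(X.round(4)); m=X[:2].mean(0);d=m-X[2];print(n,m,np.linalg.norm(d),np.degrees(np.arctan2(d[1],d[0])),'grip',X[2]+d*85/148)
print(proj('top',[[.6294,.0163,.047]]))"
```

```text
[[ 0.5573 -0.2508  0.036 ]
 [ 0.5606 -0.3042  0.036 ]
 [ 0.4198 -0.2876  0.036 ]
 [ 0.4584 -0.2638  0.036 ]
 [ 0.4586 -0.3046  0.036 ]]
top [ 0.55892925 -0.27751764  0.036     ] 0.1395202721890181 4.1519262379629955 grip [ 0.49969473 -0.28181758  0.036     ]
[[ 0.566  -0.301   0.036 ]
 [ 0.5664 -0.2461  0.036 ]
 [ 0.4229 -0.2842  0.036 ]
 [ 0.4612 -0.2983  0.036 ]
 [ 0.4636 -0.2617  0.036 ]]
scene [ 0.5661835  -0.27355624  0.036     ] 0.14364872970914855 4.2338797619460875 grip [ 0.50520261 -0.27807066  0.036     ]
[[254.93276967 165.97893169]]
```

Request:
{"name": "move_arm", "arguments": {
  "deltas": [
    [[-0.375, -0.142, 0, 0.687, -1], [-0.375, -0.142, 0, 0.687, -1], [-0.375, -0.142, 0, 0.687, -1], [-0.375, -0.142, 0, 0.687, -1], [-0.375, -0.142, 0, 0.687, -1], [-0.375, -0.142, 0, 0.687, -1], [-0.375, -0.142, 0.1, 0.687, -1], [-0.375, -0.142, 0.1, 0.687, -1], [-0.375, -0.142, 0.1, 0.687, -1], [-0.375, -0.142, 0.1, 0.687, -1], [-0.375, -0.142, 0.1, 0.687, -1], [-0.375, -0.142, 0.1, 0.687, -1]]
  ]
}}

```text
clock: 9.15
position: [0.4964, -0.2755, 0.1248]
ee_rot: [-0.0, 0.999, 0.034, -0.001]
contact_force: [0.1, 0.3, 0.4]
width: 0.0854
gripper_force: 0.0
```

```bash
python3 -c "
from h import *
go(.503,-.280,.024,3.9)
t=grab('top','t4.png');s=grab('scene','s4.png')
c=lambda im,u,v:cv2.resize(im[v:v+75,u:u+100,::-1],(400,300),interpolation=2)
cv2.imwrite('pics/m4.png',np.vstack([np.hstack([c(t,205,130),c(s,260,205)]),np.hstack([c(t,310,170),c(s,150,180)])]))"
```

```text
t 9.15 pos [ 0.4964 -0.2755  0.1248] yaw 3.95 w 0.0854 gf 0.0 F [0.1  0.29 0.36]
rows [0.0079 0.0063 0.126 ] twist 0.0004 tz/m [-0.001  0.001 -1.   ]
```

View pics/m4.png

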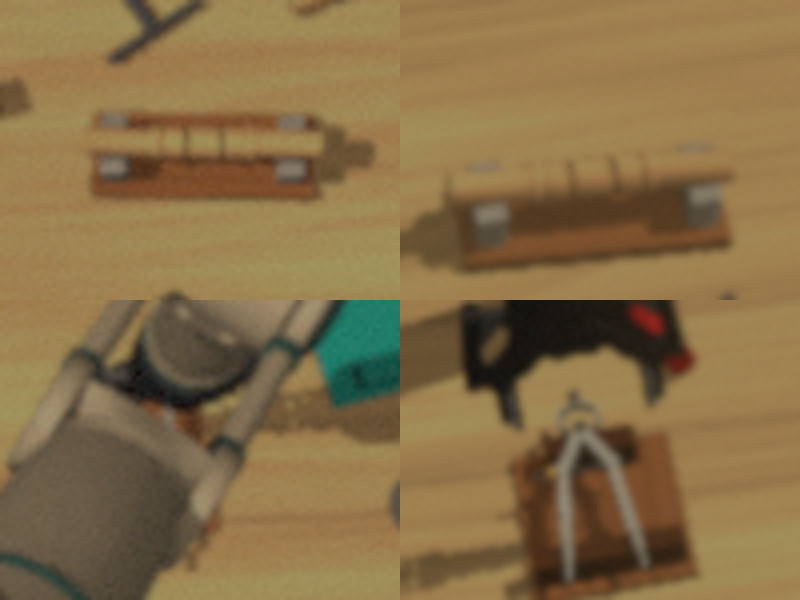

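The spindle lies in both V's, roughly centred. Its grooves are at top crop (185,142) and (221,142), and at scene crop (572,175) and (617,172). The open gripper is above the dividers.

Request:
{"name": "move_arm", "arguments": {
  "deltas": [
    [[0.008, 0.006, 0.04, 0, -1], [0.008, 0.006, 0.08, 0, -1], [0.008, 0.006, 0.11, 0, -1], [0.008, 0.006, 0.12, 0, -1], [0.008, 0.006, 0.126, 0, -1], [0.008, 0.006, 0.126, 0, -1]]
  ]
}}

```text
clock: 9.85
position: [0.504, -0.2804, 0.0251]
ee_rot: [0.0, 0.999, 0.034, 0.0]
contact_force: [0.4, -0.2, -0.1]
width: 0.0859
gripper_force: 0.0
```

```bash
python3 -c "
from h import *
go(.503,-.280,.024,3.9)
k=.25
a=onz('top',[[205+185*k,130+143*k],[205+221*k,130+143*k]],.057);print('top grooves',a,a.mean(0))
a=onz('scene',[[260+172*k,205+175*k],[260+217*k,205+172*k]],.055);print('scene',a,a.mean(0))
e=onz('top',[[205+90*k,130+142*k],[205+323*k,130+142*k]],.052);print('ends',e,e.mean(0))
b=onz('top',[[205+91*k,130+113*k],[205+318*k,130+115*k],[205+316*k,130+198*k],[205+92*k,130+195*k]],.012);print(b.mean(0))
s=grab('scene','s5.png')
cv2.imwrite('pics/m5.png',cv2.resize(s[180:270,150:240,::-1],(540,540),interpolation=2))
"
```

```text
t 9.85 pos [ 0.504  -0.2804  0.0251] yaw 3.87 w 0.0859 gf 0.0 F [ 0.39 -0.18 -0.1 ]
rows [-0.0012 -0.0005  0.0013] twist -0.0003 tz/m [ 0.001 -0.    -1.   ]
top grooves [[ 0.62789812  0.02845449  0.057     ]
 [ 0.62626517 -0.00159244  0.057     ]] [0.62708165 0.01343103 0.057     ]
scene [[0.6361554  0.00101156 0.055     ]
 [0.63932668 0.03222605 0.055     ]] [0.63774104 0.0166188  0.055     ]
ends [[ 0.6346604   0.10815622  0.052     ]
 [ 0.62406066 -0.08703433  0.052     ]] [0.62936053 0.01056094 0.052     ]
[0.62973052 0.01334609 0.012     ]
```

View pics/m5.png

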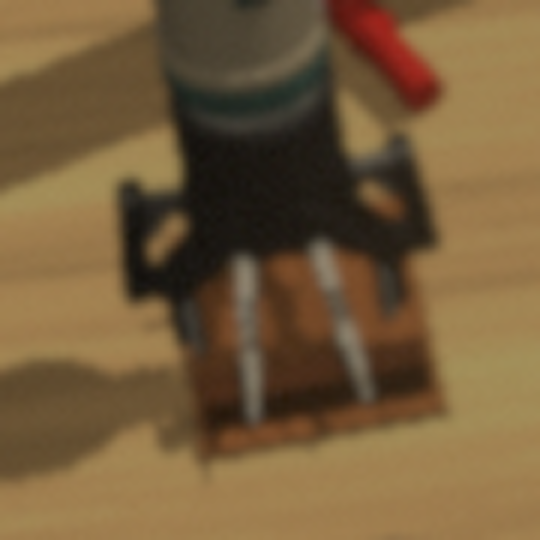

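Scene crop: both fingers straddle the legs about evenly (legs at x≈245 and 330, pads at 190 and 390). I'll close partway.

Request:
{"name": "move_arm", "arguments": {
  "deltas": [
    [[0, 0, 0.001, 0, -0.5], [0, 0, 0.001, 0, -0.3], [0, 0, 0.001, 0, -0.2], [0, 0, 0.001, 0, -0.15], [0, 0, 0.001, 0, -0.1], [0, 0, 0.001, 0, -0.05], [0, 0, 0.001, 0, 0], [0, 0, 0.001, 0, 0.035], [0, 0, 0.001, 0, 0.035], [0, 0, 0.001, 0, 0.035]]
  ],
  "squeeze": 25
}}

```text
clock: 10.9
position: [0.5052, -0.2811, 0.0267]
ee_rot: [0.001, 0.999, 0.033, 0.002]
contact_force: [-1.5, 1.4, 11.5]
width: 0.0415
gripper_force: 10.9
```

Request:
{"name": "move_arm", "arguments": {
  "deltas": [
    [[0, 0, -0.002, 0, 0.035], [0, 0, -0.005, 0, 0.035], [0, 0, -0.01, 0, 0.035], [0, 0, -0.02, 0, 0.035], [0, 0, -0.035, 0, 0.035], [0, 0, -0.055, 0, 0.035], [0, 0, -0.075, 0, 0.035], [0, 0, -0.09, 0, 0.035], [0, 0, -0.1, 0, 0.035], [0, 0, -0.1, 0, 0.035], [0, 0, -0.1, 0, 0.035]]
  ]
}}

```text
clock: 12.0
position: [0.5037, -0.2801, 0.1039]
ee_rot: [0.0, 0.999, 0.034, 0.0]
contact_force: [0.3, -0.5, -0.7]
width: 0.0411
gripper_force: 6.9
```

```bash
python3 -c "
from h import *
go(.54,.01,.1,-3.8)
s=grab('scene','s6.png')
cv2.imwrite('pics/m6.png',cv2.resize(s[130:230,150:250,::-1],(600,600),interpolation=2))
"
```

```text
t 12.0 pos [ 0.5037 -0.2801  0.1039] yaw 3.84 w 0.0411 gf 6.92904531955719 F [ 0.3  -0.51 -0.71]
rows [ 0.0696 -0.3588  0.0048] twist 0.0637 tz/m [ 0. -0. -1.]
```

View pics/m6.png

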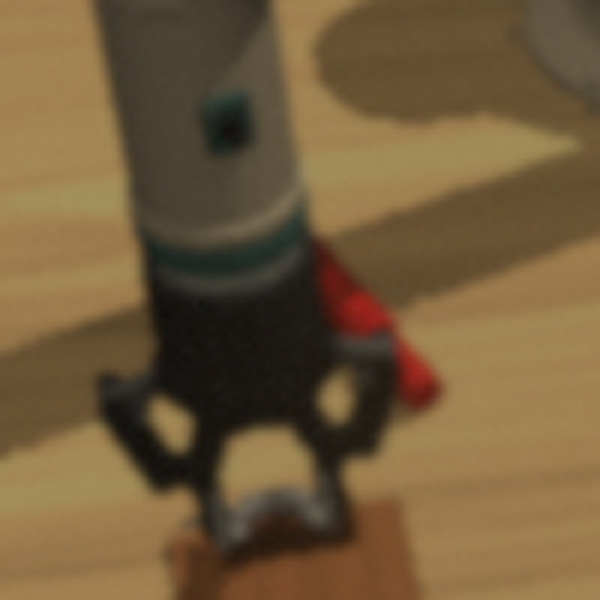

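The dividers came up with the gripper, but in this crop the legs look foreshortened near (235–340,500–550). They may have pitched, so I'll check by projecting their expected position at several pitch angles.

```bash
python3 -c "
from h import *
P=np.array([.5037,-.2801,.1039]);yaw=np.radians(3.84);x=np.array([np.cos(yaw),np.sin(yaw),0]);y=np.array([np.sin(yaw),-np.cos(yaw),0]);z=np.array([0,0,1.])
print('tcp',proj('scene',[P,P-.008*z,P+.011*z]))
for p in(-60,-30,0,30,60):
    d=x*np.cos(np.radians(p))+z*np.sin(np.radians(p));g=P+.009*z
    print(p,'pts',proj('scene',[g+.064*d+.018*y,g+.064*d-.018*y]).round(1).tolist(),'ful,stem',proj('scene',[g-.085*d,g-.129*d]).round(1).tolist())
im=cv2.imread('pics/s6.png');g=cv2.cvtColor(im,cv2.COLOR_BGR2HSV)
# low-saturation bright pixels near gripper
m=(g[...,1]<75)&(g[...,2]>75)
for v in range(195,262,2): print(v,''.join('#' if m[v,u] else ('k' if g[v,u,2]<50 else '.') for u in range(165,230)))
"
```

```text
tcp [[195.23899233 216.00574601]
 [195.59429687 217.99285093]
 [194.74557146 213.24404203]]
-60 pts [[192.4, 236.5], [205.1, 234.2]] ful,stem [[189.5, 184.2], [186.7, 168.4]]
-30 pts [[192.3, 237.0], [205.4, 234.6]] ful,stem [[189.7, 185.3], [187.1, 171.0]]
0 pts [[191.2, 231.4], [204.5, 228.9]] ful,stem [[191.2, 193.7], [189.4, 184.0]]
30 pts [[189.2, 220.9], [202.7, 218.5]] ful,stem [[193.5, 206.7], [192.9, 203.4]]
60 pts [[186.9, 208.6], [200.5, 206.2]] ful,stem [[196.1, 221.3], [196.8, 224.9]]
195 ..kkkkkkkk..kkkkkkkkkkkkkkkkkkkkkkkkk........kkkkk...............
197 ..kkkkkkk.......kkkkkkkkkkkkkkkkkkkkk........kkkkk...............
199 ...kkkkkk.........kkkkkkkkkkkkkkkkkkkk......kkkkk................
201 ....kkkkkk........kkkkkk...........kkkkk..kkkkkk.................
203 .....kkkkkk.......kkkk..............kkkkkkkkkkk..................
205 .......kkkkkk....kkkk.................kkkkk......................
207 .........kkkkkkkkkkkk..................kk........................
209 ..........kkkkkkkkkk....................k........................
211 ..................kk.............
[... 1082 characters left out ...]

243 ...............................................k.kkkkkk..........
245 .....................................kkkkkkkkk.k.................
247 ........................kkkkkkkkkkkkkk...........................
249 ....................kkkkkkkk.....................................
251 .................................................................
253 .................................................................
255 .................................................................
257 .................................................................
259 .................................................................
261 .................................................................
```

The dividers have pitched about 38° with the bow down. At 41 mm the legs are not parallel to the pads, so only the pad edges held them. I'll set them back on the rest, where they should level out, and regrip with the legs parallel at 38 mm.

Request:
{"name": "move_arm", "arguments": {
  "deltas": [
    [[0, 0, 0.015, 0, 0.035], [0, 0, 0.03, 0, 0.035], [0, 0, 0.045, 0, 0.035], [0, 0, 0.06, 0, 0.035], [0, 0, 0.072, 0, 0.035], [0, 0, 0.08, 0, 0.035], [0, 0, 0.087, 0, 0.035], [0, 0, 0.092, 0, 0.035], [0, 0, 0.096, 0, 0.035], [0, 0, 0.098, 0, 0.035], [0, 0, 0.098, 0, 0.035]]
  ]
}}

```text
clock: 13.15
position: [0.5038, -0.2802, 0.0265]
ee_rot: [0.0, 0.999, 0.034, 0.0]
contact_force: [-0.9, 1.7, 3.9]
width: 0.0416
gripper_force: 7.4
```

```bash
cat >> h.py <<'E'
def mask(u0,u1,v0,v1,f,st=2):
    im=cv2.imread('pics/'+f);g=cv2.cvtColor(im,cv2.COLOR_BGR2HSV)
    m=(g[...,1]<85)&(g[...,2]>70)
    for v in range(v0,v1,st): print(v,''.join('#' if m[v,u] else ('k' if g[v,u,2]<50 else '.') for u in range(u0,u1)))
E
python3 -c "
from h import *
s=manip.get_state();print(s['position'],s['contact_force'],s['width'],s['gripper_force'])
grab('scene','s7.png');mask(170,235,205,262,'s7.png')"
```

```text
[ 0.50383383 -0.28024576  0.02653266] [-0.9188927   1.74020811  3.8700809 ] 0.04163312962971587 7.361832484602928
205 ...........kkkkkkkkkkkkkkkkkkkkkkkkkk............................
207 ...........kkkkkkkkkkkkkkkkkkkkkkkkkkk......####.................
209 ...........kkkkkkkkkkkkkkkkkkkkkkkkkkkkk.........................
211 ...........kkkkkkkkkkkkkkkkkkkkkkkkkkk.....kkkkk.................
213 ..........kkkkkkkkkkkkkkkkkkkkkkkkkkk.......kkkk.................
215 ...kk..kkkkkkkkkkkkkkkkkkkkkkkkkkkkkk......kkkk..................
217 ..kkkkkk.....kkkkkkkkkkkkkkkkkkkkkkkkk....kkkk...................
219 ...kkkkk.......kkkkkkkkkkkkkkkkkkkkkkkk..kkkkk...................
221 ...kkkkkkk......kkkkkkkkkkkk.....kkkkkkkkkkkkk...................
223 .....kkkkkkk...kkkkkk.#.........##.kkkkkkkkkk....................
225 .......kkkkkkkkkkkkk.###........###.kkkkk........................
227 ........kkkkkkkkkkk.####........####.kk..........................
229 ..........kkkkkkkkk.####.........###.............................
231 ................kkkk.###..........##.............................
233 ..
[... 343 characters left out ...]

243 .......................###..........##....kkkkkkk................
245 .......................###.....kkkk.##..kk.......................
247 ....................kkk.###kkkkkk................................
249 ...............kkkkkkk..##.......................................
251 .................................................................
253 .................................................................
255 .................................................................
257 .................................................................
259 .................................................................
261 .................................................................
```

Request:
{"name": "move_arm", "arguments": {
  "deltas": [
    [[0, 0, 0, 0, -0.1], [0, 0, 0, 0, -0.3], [0, 0, 0.003, 0, -0.3], [0, 0, 0.003, 0, -0.3], [0, 0, 0.003, 0, -0.2], [0, 0, 0.003, 0, -0.1], [0, 0, 0.003, 0, 0], [0, 0, 0.003, 0, 0.06], [0, 0, 0.002, 0, 0.106], [0, 0, 0.001, 0, 0.106], [0, 0, 0, 0, 0.106], [0, 0, 0, 0, 0.106]]
  ],
  "squeeze": 30
}}

```text
clock: 14.4
position: [0.5032, -0.2799, 0.0251]
ee_rot: [-0.0, 0.999, 0.034, -0.0]
contact_force: [-0.8, -0.4, 1.7]
width: 0.0378
gripper_force: 8.2
```

Request:
{"name": "move_arm", "arguments": {
  "deltas": [
    [[0, 0, -0.003, 0, 0.106], [0, 0, -0.008, 0, 0.106], [0, 0, -0.014, 0, 0.106], [0, 0, -0.02, 0, 0.106], [0, 0, -0.025, 0, 0.106], [0, 0, -0.025, 0, 0.106]]
  ]
}}

```text
clock: 15.0
position: [0.5041, -0.2805, 0.0464]
ee_rot: [0.001, 0.999, 0.034, 0.001]
contact_force: [0.2, -1.0, -1.6]
width: 0.0384
gripper_force: 8.3
```

```bash
python3 -c "
from h import *
s=manip.get_state();P=s['position'];print(P)
yaw=np.radians(3.84);x=np.array([np.cos(yaw),np.sin(yaw),0]);y=np.array([np.sin(yaw),-np.cos(yaw),0]);z=np.array([0,0,1.])
for p in (0,20,40):
  d=x*np.cos(np.radians(p))+z*np.sin(np.radians(p));g=P+.009*z
  print(p,proj('scene',[g+.064*d+.015*y,g+.064*d-.015*y]).round(1).tolist())
grab('scene','s8.png');mask(170,235,205,250,'s8.png')"
```

```text
[ 0.50408618 -0.28050083  0.04638676]
0 [[194.8, 245.3], [205.6, 243.3]]
20 [[193.7, 239.1], [204.5, 237.0]]
40 [[192.2, 231.4], [203.2, 229.4]]
205 ..........kkkkkkkkkkkkkkkkkkkkkkkkkkkkk.....kk...................
207 .........kkkkkkkkkkkkkkkkkkkkkkkkkkkk......kkkk..................
209 .......kkkkkkkkkkkkkkkkkkkkkkkkkkkk........kkkk..................
211 ..kkkkkk...kkkkkkkkkkkkkkkkkkkkkkkk.......kkkk...................
213 .kkkkkk.......kkkkkkkkkkkkkkkkkkkkkk.....kkkkk...................
215 ..kkkkk.........kkkkkkkkkkkkkkkkkkkkkk.kkkkkk....................
217 ...kkkkkk.......kkkkk..kkkkk.###.kkkkkkkkkkk.....................
219 .....kkkkkkk.kkkkkkk###.kkkk.####.kkkkkkkkk......................
221 ......kkkkkkkkkkkkk.####.k....####.kkk...........................
223 ........kkkkkkkkkkk.###........###..kk...........................
225 .........kkkkkkkkkk.###.........##...............................
227 ................kk.####.........###..............................
229 .................k...##..........###.............................
231 ..................k..###........#####............................
233 ....................#####........###.............................
235 .....................####.........##.............................
237 ......................###.........##.............................
239 .......................##..........#.............................
241 ........................#..........##............................
243 ...........................................kkkkkkk...............
245 ...........................kkkkkkkkkkkkkkk.......................
247 ................kkkkkkkkkkkkkkkkk................................
249 ...............kkkkkkkk..........................................
```

Request:
{"name": "move_arm", "arguments": {
  "deltas": [
    [[0, 0, -0.01, 0, 0.106], [0, 0, -0.025, 0, 0.106], [0, 0, -0.045, 0, 0.106], [0, 0, -0.065, 0, 0.106], [0, 0, -0.075, 0, 0.106], [0, 0, -0.075, 0, 0.106], [0, 0, -0.075, 0, 0.106], [0, 0, -0.075, 0, 0.106]]
  ]
}}

```text
clock: 15.85
position: [0.503, -0.2798, 0.1047]
ee_rot: [-0.0, 0.999, 0.034, -0.001]
contact_force: [-0.0, 0.1, -1.4]
width: 0.0385
gripper_force: 8.3
```

```bash
python3 -c "
from h import *
s=manip.get_state();P=s['position'];print(P)
yaw=np.radians(3.84);x=np.array([np.cos(yaw),np.sin(yaw),0]);y=np.array([np.sin(yaw),-np.cos(yaw),0]);z=np.array([0,0,1.])
for p in (0,10,20,40):
  d=x*np.cos(np.radians(p))+z*np.sin(np.radians(p));g=P+.009*z
  print(p,proj('scene',[g+.064*d+.015*y,g+.064*d-.015*y]).round(1).tolist())
grab('scene','s9.png');mask(170,235,195,242,'s9.png',1)"
```

```text
[ 0.50304117 -0.27977951  0.10473865]
0 [[192.3, 230.8], [203.5, 228.7]]
10 [[191.8, 227.7], [202.9, 225.7]]
20 [[191.1, 224.2], [202.3, 222.1]]
40 [[189.6, 216.2], [200.9, 214.2]]
195 kkkkk...kkkkkkkkkkkkkkkkkkkkkkkk........kkkkk....................
196 kkkk......kkkkkkkkkkkkkkkkkkkkkk........kkkkk....................
197 kkkk.......kkkkkkkkkkkkkkkkkkkkk........kkkk.....................
198 kkkk........kkkkkkkkkkkkkkkkkkkk.......kkkkk.....................
199 kkkk.........kkkkkkkkkkkkkkkkkkkk......kkkkk.....................
200 kkkkk........kkkkkkkkkk.kkkkkkkkkk....kkkkk......................
201 kkkkkk.......kkkkkkkk......##.kkkkk..kkkkkk......................
202 kkkkkk.......kkkkk.##......###kkkkkkkkkkkk.......................
203 .kkkkkk......kkkk.##........##.kkkkkkkkkkk.......................
204 ..kkkkkk....kkkkk.##........###.kkkkkkkkk........................
205 ...kkkkkkkkkkkkkk###........####kkkkk............................
206 ...kkkkkkkkkkkkkk###........####.kkk.............................
207 ....kkkkkkkkkkkk.###........####.kkk.............................
208 .....
[... 1670 characters left out ...]

232 .................................................................
233 .................................................................
234 .................................................................
235 .................................................................
236 .................................................................
237 .................................................................
238 .................................................................
239 .................................................................
240 .................................................................
241 .................................................................
```

The legs are parallel and nearly level: left tip near (192,228) in the image against (192.3,230.8) expected for exactly level. Next stop is a standoff in front of the spindle.

```bash
python3 -c "
from h import *
go(.531,.0207,.1,-3.6)
print(proj('scene',[[.5038+.064,-.276+.015,.034],[.5038+.064,-.276-.015,.034]]))"
```

```text
t 15.9 pos [ 0.5031 -0.2798  0.1047] yaw 3.84 w 0.0384 gf 8.28860029578209 F [-0.18 -0.28 -0.05]
rows [ 0.06   -0.3724  0.0062] twist 0.062 tz/m [-0.001  0.001 -1.   ]
[[206.53964847 248.4525982 ]
 [195.8460133  249.94893969]]
```

Request:
{"name": "move_arm", "arguments": {
  "deltas": [
    [[0.003, -0.02, 0, 0.003, 0.106], [0.008, -0.05, 0, 0.008, 0.106], [0.013, -0.085, 0, 0.014, 0.106], [0.02, -0.125, 0, 0.02, 0.106], [0.027, -0.165, 0, 0.027, 0.106], [0.033, -0.205, 0, 0.033, 0.106], [0.04, -0.245, 0, 0.04, 0.106], [0.046, -0.285, 0, 0.047, 0.106], [0.052, -0.32, 0, 0.053, 0.106], [0.057, -0.35, 0, 0.058, 0.106], [0.06, -0.367, 0, 0.062, 0.106], [0.06, -0.372, 0, 0.062, 0.106]]
  ]
}}

```text
clock: 17.1
position: [0.5313, 0.0215, 0.1049]
ee_rot: [-0.0, 1.0, -0.03, -0.001]
contact_force: [-1.3, -0.1, -1.4]
width: 0.038
gripper_force: 8.3
```

```bash
python3 -c "
from h import *
go(.531,.0207,.036,-3.6)"
```

```text
t 17.1 pos [0.5313 0.0215 0.1049] yaw -3.48 w 0.038 gf 8.289629817008972 F [-1.3  -0.08 -1.42]
rows [-0.0002  0.001   0.0861] twist 0.001 tz/m [-0.001  0.    -1.   ]
```

Request:
{"name": "move_arm", "arguments": {
  "deltas": [
    [[0, 0.001, 0.015, 0.001, 0.106], [0, 0.001, 0.035, 0.001, 0.106], [0, 0.001, 0.055, 0.001, 0.106], [0, 0.001, 0.07, 0.001, 0.106], [0, 0.001, 0.08, 0.001, 0.106], [0, 0.001, 0.086, 0.001, 0.106], [0, 0.001, 0.086, 0.001, 0.106], [0, 0.001, 0.086, 0.001, 0.106]]
  ]
}}

```text
clock: 17.9
position: [0.5319, 0.019, 0.037]
ee_rot: [0.0, 0.999, -0.032, 0.0]
contact_force: [-0.4, 0.1, -1.2]
width: 0.0383
gripper_force: 8.3
```

```bash
python3 -c "
from h import *
go(.531,.0207,.036,-3.6)
s=manip.get_state();P=s['position'];yaw=np.radians(-3.6);x=np.array([np.cos(yaw),np.sin(yaw),0]);y=np.array([np.sin(yaw),-np.cos(yaw),0]);z=np.array([0,0,1.])
for p in (0,5,10,15):
  d=x*np.cos(np.radians(p))+z*np.sin(np.radians(p));g=P+.009*z
  print(p,proj('scene',[g+.064*d+.015*y,g+.064*d-.015*y]).round(1).tolist())
im=grab('scene','s10.png');grab('top','t10.png')
mask(280,345,215,262,'s10.png',1)
cv2.imwrite('pics/m7.png',cv2.resize(im[205:265,270:350,::-1],(800,600),interpolation=2))
"
```

```text
t 17.9 pos [0.5319 0.019  0.037 ] yaw -3.72 w 0.0383 gf 8.304001986980438 F [-0.37  0.09 -1.23]
rows [-0.0013 -0.002   0.0012] twist -0.001 tz/m [ 0.001 -0.    -1.   ]
0 [[299.2, 239.9], [309.6, 238.9]]
5 [[299.3, 238.5], [309.7, 237.5]]
10 [[299.3, 237.0], [309.8, 236.0]]
15 [[299.3, 235.4], [309.8, 234.4]]
215 ............k...........##.......................................
216 ............k...........##.......................................
217 ........................###......................................
218 ............k...........###......................................
219 ........................####.....................................
220 .........................###.....................................
221 ...............#..........##.....................................
222 ..............##..........##.....................................
223 ..............##..........####...................................
224 ..............###.........####...................................
225 ..............###.........####...................................
226 ..............##
[... 1799 characters left out ...]

252 ....................................................########.....
253 ...................................................#########.....
254 ....................................................########.....
255 ....................................................########.....
256 ######..............................................#######......
257 #######..............................................######......
258 #######..............................................######......
259 #######..............................................#####.......
260 #######..............................................##..........
261 ######...........................................................
```

View pics/m7.png

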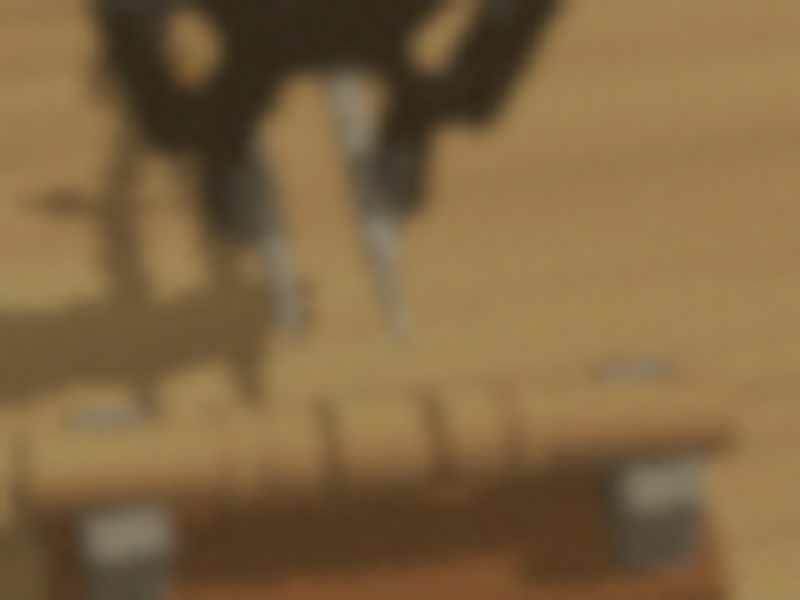

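The scene crop (×10) shows the tips at (291,333) and (404,340). The burnt grooves run from (323,402) to (333,480) and from (430,395) to (442,470). So the tips have to move ahead and a little toward −y or +y, as the numbers will say.

```bash
python3 -c "
from h import *
np.set_printoptions(precision=4,suppress=True)
f=lambda L,z:onz('scene',[[270+a/10-.45,205+b/10-.45] for a,b in L],z)
for z in(.046,.052): 
  t=f([(291,333),(404,341)],z);print('tips',z,t,np.linalg.norm(t[1]-t[0]))
print('right leg',f([(345,80),(380,235),(404,341)],.048))
print('left leg',f([(268,245),(291,333)],.048))
# grooves: back silhouette and front silhouette, axis via projected circle tangents
C=manip.camera_params('scene');cam=-np.array(C['R']).T@np.array(C['t'])
for y0 in (.0145-.015,.0145+.015):
  for rr in (.012,.014):
    th=np.linspace(0,2*np.pi,181); ax=np.array([.629+.062*(y0-.0145),y0,.047])
    P=ax+rr*np.c_[np.cos(th),-.062*np.cos(th),np.sin(th)]; q=(proj('scene',P)-[269.55,204.55])*10
    i,j=q[:,1].argmin(),q[:,1].argmax();print(y0,rr,'top',q[i],np.degrees(th[i]),'bot',q[j])
    k=[90+0,180]; print('   th90,180',q[45],q[90])
"
```

```text
tips 0.046 [[0.5871 0.0002 0.046 ]
 [0.596  0.0311 0.046 ]] 0.03222050609258841
tips 0.052 [[ 0.5922 -0.0012  0.052 ]
 [ 0.6011  0.0295  0.052 ]] 0.032017501640630656
right leg [[0.4929 0.0381 0.048 ]
 [0.5565 0.0335 0.048 ]
 [0.5977 0.0306 0.048 ]]
left leg [[ 0.5544  0.0007  0.048 ]
 [ 0.5888 -0.0003  0.048 ]]
-0.0004999999999999987 0.012 top [317.041  396.4214] 140.0 bot [325.5596 482.5862]
   th90,180 [323.1746 411.393 ] [314.2211 406.8528]
-0.0004999999999999987 0.014 top [316.3318 389.2517] 140.0 bot [326.2702 489.7771]
   th90,180 [323.4897 406.6748] [313.0506 401.4579]
0.0295 0.012 top [423.3943 386.2073] 138.0 bot [431.8001 472.1289]
   th90,180 [430.0754 401.0602] [419.7079 396.6733]
0.0295 0.014 top [422.7145 379.0549] 138.0 bot [432.5215 479.2994]
   th90,180 [430.5125 396.3424] [418.4236 391.304 ]
```

```bash
python3 -c "
from h import *
im=cv2.imread('pics/s10.png');h=cv2.cvtColor(im,cv2.COLOR_BGR2HSV)[...,1]
print('scene u294'); 
for v in range(227,245): print(v,' '.join('%3d'%a for a in h[v,294:316]))
q=proj('top',[[.597,.0308,.047],[.595,.0005,.047],[.629,.0315,.06],[.628,.0015,.06]]);print(q)
im=cv2.imread('pics/t10.png');g=cv2.cvtColor(im,cv2.COLOR_BGR2HSV)
print('top V u246')
for v in range(160,186): print(v,' '.join('%3d'%a for a in g[v,246:266,2]))
"
```

```text
scene u294
227  77  74  70  83 108 122 129 128 128 127 126 111  80  60  53  72 104 121 128 129 130 130
228  83  76  66  73  95 120 126 129 128 126 125 114  83  60  54  71 104 123 128 127 128 130
229 106  92  72  64  85 110 122 127 125 128 127 119  97  67  61  82 108 125 128 124 128 128
230 122 105  80  68  82 105 119 124 125 125 125 120 108  79  68  87 113 123 125 126 127 125
231 124 115  93  75  81 101 118 123 125 124 125 123 113  89  75  89 111 122 123 124 123 122
232 130 122 100  78  76  96 115 123 123 123 122 120 115  99  81  87 108 120 123 123 124 124
233 129 121 109  83  75  91 113 121 122 122 122 120 119 105  87  89 107 120 122 126 124 127
234 131 127 112  89  73  87 110 122 121 121 122 122 121 112  95  93 106 119 128 125 126 126
235 131 130 119  90  72  83 107 122 123 122 123 124 124 117 104  93 106 120 125 126 128 127
236 131 131 121  98  75  82 109 126 124 125 128 126 125 121 108  91  98 115 126 128 128 126
237 131 129 124 107  87  90 110 123 125 127 125 129 127 125 113  93  96 115 125 125 124 123
238 130 130 124 117 103 103 118 124 126 127 127 126 125 123 114 104 105 115 1
[... 2178 characters left out ...]
 104 107 105 104 108 107  98
178  75  82  82  90  86  92  89  89  93  90  91  94  93  92  94  89  94  91  95  90
179  78  81  86  88  89  89  88  86  92  91  94  84  95  86  82  80  75  77  77  81
180  82  83  91  98 108 106  97  95  99  93  94  93  87  82  76  66  72  66  68  73
181  87  83  83 101 113 113  96  91  95  95  97  88  81  75  70  70  69  64  63  70
182  89  85  76  89  97  97  82  78  78  79  82  74  73  66  69  67  66  63  63  75
183  93  85  86  81  85  78  75  73  74  72  66  66  71  66  67  65  70  63  65  71
184  93  91  90  85  85  85  73  74  68  60  65  67  70  67  66  62  66  64  70  72
185  94  86  90  86  85  78  77  73  73  71  68  68  67  70  72  69  65  68  74  73
```

```bash
python3 -c "
from h import *
def pr(f,L,R,v0,v1):
    h=cv2.cvtColor(cv2.imread('pics/'+f),cv2.COLOR_BGR2HSV)[...,1].astype(int)
    print(f)
    for v in range(v0,v1): print(v,*[(h[v,a:b].min(),a+h[v,a:b].argmin(),int(np.median(h[v,a-3:b+3]))) for a,b in(L,R)])
pr('s7.png',(189,200),(202,213),243,255)
pr('s9.png',(186,196),(197,209),221,234)
pr('s0.png' if 0 else 's3.png',(189,199),(205,217),243,256)
"
```

```text
s7.png
243 (np.int64(62), np.int64(194), 158) (np.int64(63), np.int64(206), 156)
244 (np.int64(64), np.int64(194), 161) (np.int64(65), np.int64(207), 155)
245 (np.int64(66), np.int64(194), 164) (np.int64(72), np.int64(207), 149)
246 (np.int64(61), np.int64(194), 159) (np.int64(89), np.int64(207), 155)
247 (np.int64(55), np.int64(195), 157) (np.int64(126), np.int64(207), 160)
248 (np.int64(46), np.int64(195), 161) (np.int64(156), np.int64(207), 164)
249 (np.int64(66), np.int64(195), 161) (np.int64(162), np.int64(212), 165)
250 (np.int64(117), np.int64(195), 166) (np.int64(150), np.int64(212), 163)
251 (np.int64(159), np.int64(195), 167) (np.int64(130), np.int64(212), 152)
252 (np.int64(162), np.int64(198), 166) (np.int64(122), np.int64(211), 130)
253 (np.int64(146), np.int64(199), 162) (np.int64(119), np.int64(211), 122)
254 (np.int64(131), np.int64(198), 144) (np.int64(119), np.int64(208), 122)
s9.png
221 (np.int64(55), np.int64(190), 146) (np.int64(60), np.int64(202), 156)
222 (np.int64(55), np.int64(191), 159) (np.int64(71), np.int64(202), 167)
223 (np.int64(58), np.int64(191), 163
[... 1072 characters left out ...]
 np.int64(211), 153)
247 (np.int64(58), np.int64(192), 146) (np.int64(131), np.int64(211), 162)
248 (np.int64(53), np.int64(192), 152) (np.int64(158), np.int64(210), 163)
249 (np.int64(65), np.int64(191), 158) (np.int64(153), np.int64(216), 162)
250 (np.int64(99), np.int64(191), 162) (np.int64(130), np.int64(216), 154)
251 (np.int64(150), np.int64(191), 167) (np.int64(121), np.int64(216), 134)
252 (np.int64(162), np.int64(197), 166) (np.int64(119), np.int64(216), 122)
253 (np.int64(147), np.int64(198), 162) (np.int64(119), np.int64(212), 121)
254 (np.int64(129), np.int64(198), 144) (np.int64(120), np.int64(206), 121)
255 (np.int64(124), np.int64(197), 130) (np.int64(120), np.int64(206), 123)
```

```bash
cat >> h.py <<'E'
def tips(f,L,R,v0,v1):
    h=cv2.cvtColor(cv2.imread('pics/'+f),cv2.COLOR_BGR2HSV)[...,1].astype(float);out=[]
    for a,b in(L,R):
        p=np.array([(h[v,a:b].min(),np.median(h[v,a-3:b+3]),a+np.average(np.arange(b-a),weights=np.clip(np.median(h[v,a-3:b+3])-8-h[v,a:b],.01,None))) for v in range(v0,v1)])
        c=p[:,1]-p[:,0]; i=[k for k in range(1,len(c)) if c[k]<.45*c[:6].mean()][0]
        fr=(c[i-1]-.45*c[:6].mean())/(c[i-1]-c[i]); out.append([p[i-1,2],v0+i-1+fr]); print(np.round(c,0))
    return np.array(out)
E
python3 -c "
from h import *
for i in range(3):
  s=manip.get_state();print(s['clock'],s['position'],s['width'])
  grab('scene','s11%d.png'%i); print(tips('s11%d.png'%i,(294,304),(304,315),229,246))
P=np.array([.531,.0207,.036]) if 0 else manip.get_state()['position'];yaw=np.radians(-3.6);x=np.array([np.cos(yaw),np.sin(yaw),0]);y=np.array([np.sin(yaw),-np.cos(yaw),0])
g=P+[0,0,.009];print(proj('scene',[g+.064*x+.015*y,g+.064*x-.015*y]))
"
```

```text
18.0 [0.53205979 0.01913193 0.03726205] 0.03819199866926657
[46. 52. 46. 44. 46. 54. 57. 48. 38. 22.  6.  4.  3.  3.  3.  2.  1.]
[54. 51. 48. 43. 36. 33. 31. 30. 27. 15.  6.  2.  2.  1.  3.  3.  4.]
[[298.34678924 237.99621212]
 [309.47367108 237.59375   ]]
18.05 [0.53200743 0.01915728 0.03728792] 0.03805218168679855
[44. 50. 44. 42. 46. 55. 53. 42. 34. 19.  8.  4.  4.  3.  4.  2.  1.]
[54. 51. 46. 41. 37. 31. 35. 37. 32. 15.  5.  2.  1.  1.  3.  1.  4.]
[[298.40917348 237.86370968]
 [309.46334938 237.73529412]]
18.1 [0.53193651 0.01918633 0.03725234] 0.038359951878883934
[46. 48. 44. 40. 48. 52. 51. 46. 35. 20. 10.  3.  3.  2.  1.  2.  2.]
[53. 51. 45. 43. 37. 32. 33. 36. 30. 15.  4.  2.  2.  2.  2.  2.  3.]
[[298.48530708 237.97844828]
 [309.42447419 237.695     ]]
[[299.26347199 239.80468887]
 [309.67180595 238.8224075 ]]
```

```bash
python3 -c "
from h import *
im=np.mean([cv2.imread('pics/s11%d.png'%i).astype(float) for i in range(3)],0)
V=im.max(2)
for v in range(245,254): print(v,' '.join('%3d'%a for a in V[v,298:320]))
for v in range(246,253):
  r=V[v]; o=[]
  for a,b in((298,308),(309,319)):
    w=np.clip(np.median(r[a:b])-r[a:b]-3,0,None);o.append(a+(w*np.arange(b-a)).sum()/w.sum())
  print(v,np.round(o,2))
th=np.radians(np.arange(0,150,15))
for y0 in(0,.03):
  ax=np.array([.629+.062*(y0-.0145),y0,.047]);print(y0,proj('scene',ax+.0125*np.c_[np.cos(th),-.062*np.cos(th),np.sin(th)]).round(2).tolist())
print(onz('scene',[[309.45,238.5]],.047),onz('scene',[[298.4,238.6]],.047),onz('scene',[[298.4,238.6]],.051))
"
```

```text
245 156 157 154 145 139 147 155 157 158 157 157 158 157 150 137 135 146 155 160 159 158 154
246 158 158 154 143 133 142 153 159 160 160 159 159 159 153 139 132 141 154 159 160 159 155
247 159 159 156 146 134 139 152 159 159 159 160 160 160 154 141 130 138 151 158 158 157 154
248 159 159 158 149 136 137 150 157 158 159 158 159 157 155 144 130 135 147 153 155 155 150
249 158 159 158 150 135 132 145 153 154 155 155 154 155 153 144 130 127 138 143 145 145 141
250 153 154 155 147 131 126 136 144 146 146 146 146 145 143 135 121 116 124 130 132 132 129
251 142 144 144 139 124 117 123 131 132 132 132 130 130 128 123 110 105 110 115 117 117 115
252 127 129 130 125 113 105 111 115 116 116 115 115 113 113 108 100  96 100 103 104 103 101
253 112 113 114 110 101  96  98 101 101 101  99  98  97  98  99  98  98  99 100  97  94  91
246 [302.02 312.92]
247 [302.28 313.12]
248 [302.45 313.37]
249 [302.73 313.73]
250 [302.85 313.91]
251 [303.03 313.96]
252 [303.19 314.  ]
0 [[302.61, 251.92], [302.63, 251.05], [302.61, 250.0], [302.53, 248.85], [302.4, 247.67], [302.24, 246.54], [302.05, 245.55], [301.85, 244.77], [301.65, 244.24], [301.47, 244.01]]
0.03 [[313.29, 250.87], [313.34, 250.0], [313.32, 248.96], [313.25, 247.8], [313.12, 246.63], [312.95, 245.51], [312.75, 244.52], [312.52, 243.74], [312.3, 243.22], [312.09, 242.98]]
[[0.5960319  0.02961134 0.047     ]] [[ 0.59056209 -0.00137618  0.047     ]] [[ 0.59397974 -0.00230538  0.051     ]]
```

Request:
{"name": "move_arm", "arguments": {
  "deltas": [
    [[0.003, -0.001, 0, 0, 0.111], [0.006, -0.002, 0, 0, 0.111], [0.009, -0.003, 0, 0, 0.111], [0.012, -0.0037, 0, 0, 0.111], [0.015, -0.0037, 0, 0, 0.111], [0.018, -0.0037, 0, 0, 0.111], [0.018, -0.0037, 0, 0, 0.111], [0.018, -0.0037, 0, 0, 0.111]]
  ]
}}

```text
clock: 18.95
position: [0.546, 0.0212, 0.0366]
ee_rot: [0.0, 0.999, -0.032, -0.0]
contact_force: [0.4, -0.2, -1.3]
width: 0.0384
gripper_force: 8.4
```

```bash
python3 -c "
from h import *
go(.549,.0225,.0372,-3.6)
ims=[grab('scene','s12%d.png'%i) for i in range(3)]
cv2.imwrite('pics/s12m.png',np.mean(ims,0)[:,:,::-1].round())
im=cv2.imread('pics/s12m.png');h=cv2.cvtColor(im,cv2.COLOR_BGR2HSV)[...,1];V=im.max(2)
for v in range(230,252): print(v,' '.join('%3d'%a for a in h[v,296:318]))
print()
for v in range(240,252): print(v,' '.join('%3d'%a for a in V[v,296:318]))
P=manip.get_state()['position'];yaw=np.radians(-3.6);x=np.array([np.cos(yaw),np.sin(yaw),0]);y=np.array([np.sin(yaw),-np.cos(yaw),0])
g=P+[0,0,.009];print(proj('scene',[g+.064*x+.015*y,g+.064*x-.015*y]))
"
```

```text
t 18.95 pos [0.546  0.0212 0.0366] yaw -3.72 w 0.0384 gf 8.442648500204086 F [ 0.45 -0.25 -1.28]
rows [ 0.0036 -0.0019 -0.0008] twist -0.001 tz/m [-0. -0. -1.]
230  74  70  74  89 108 121 125 126 126 125 123 108  79  63  65  79 105 120 126 124 126 127
231  81  75  74  83 105 118 125 124 124 123 122 109  81  63  68  88 111 120 124 124 124 125
232  93  87  73  79  99 116 122 123 123 122 120 111  86  70  74  94 116 122 123 124 123 123
233 110  98  77  71  88 109 118 121 120 121 119 115  98  75  75  93 114 123 125 124 126 125
234 120 108  84  71  83 106 118 121 123 121 120 120 108  83  73  90 114 124 126 126 126 128
235 123 116  92  74  82 103 119 123 124 124 125 123 115  91  76  90 114 125 128 128 128 128
236 124 118  95  74  79  99 118 124 126 126 127 125 119  99  82  91 113 125 128 126 127 126
237 129 123 103  75  70  91 115 126 126 127 127 124 122 107  87  91 109 121 124 124 124 124
238 129 125 109  81  75  92 116 125 127 126 125 125 121 112  94  92 106 118 121 123 123 123
239 131 129 117  92  77  90 113 124 124 122 122 120 119 115  99  91 102 115 121 121 124 123
240 131 130 121  97 
[... 1665 characters left out ...]
134 142 154 159 160 160 161 160 159 153 140 131 142 155 159 160
247 156 158 159 159 157 146 135 140 153 159 160 160 160 159 160 155 141 130 138 153 158 159
248 157 159 160 160 159 150 136 137 151 158 160 159 159 159 159 156 145 132 135 148 154 156
249 156 157 159 159 158 151 136 134 145 154 156 156 157 155 154 153 144 130 128 138 145 146
250 149 151 154 155 155 147 132 127 137 145 146 147 146 146 145 144 136 122 117 125 130 133
251 140 139 142 144 145 139 125 118 125 132 133 133 132 132 131 129 123 110 105 110 115 117
[[301.04592252 243.52293979]
 [311.52365528 242.52367893]][ WARN:0@1.489] global loadsave.cpp:1063 imwrite_ Unsupported depth image for selected encoder is fallbacked to CV_8U.
```

Request:
{"name": "move_arm", "arguments": {
  "deltas": [
    [[0.001, 0, 0, 0, 0.111], [0.002, 0, 0, 0, 0.111], [0.003, 0, 0, 0, 0.111], [0.004, 0, 0, 0, 0.111], [0.0045, 0, 0, 0, 0.111], [0.0045, 0, 0, 0, 0.111], [0.0045, 0, 0, 0, 0.111]]
  ]
}}

```text
clock: 19.8
position: [0.5496, 0.021, 0.0367]
ee_rot: [0.0, 0.999, -0.032, -0.0]
contact_force: [-0.0, 0.6, -1.1]
width: 0.0381
gripper_force: 8.4
```

```bash
python3 -c "
from h import *
go(.549,.0225,.0372,-3.6)
ims=[grab('scene','s13%d.png'%i) for i in range(4)]
im=np.mean(ims,0)[:,:,::-1].round().astype(np.uint8);cv2.imwrite('pics/s13m.png',im)
h=cv2.cvtColor(im,cv2.COLOR_BGR2HSV)[...,1];V=im.max(2)
for v in range(236,247): print(v,' '.join('%3d'%a for a in h[v,296:318]))
print()
for v in range(242,252): print(v,' '.join('%3d'%a for a in V[v,296:318]))
for i in range(3): print(manip.get_state()['position'],manip.get_state()['contact_force'],manip.get_state()['width'])
"
```

```text
t 19.8 pos [0.5496 0.021  0.0367] yaw -3.72 w 0.0381 gf 8.44371110200882 F [-0.04  0.6  -1.11]
rows [-0.0009 -0.0019 -0.0007] twist -0.001 tz/m [-0. -0. -1.]
236 126 118  99  74  75  96 117 124 126 127 126 125 119 100  83  89 111 124 128 128 128 128
237 126 123 102  71  69  87 114 125 127 127 127 126 123 107  86  87 107 120 124 124 124 124
238 131 130 106  73  62  80 111 124 126 126 125 123 120 110  91  85 100 115 121 121 122 122
239 130 129 114  85  67  77 108 123 123 122 123 121 119 112  96  84  96 114 121 124 124 124
240 130 131 122  93  73  80 108 120 121 121 121 120 121 117 104  90  93 114 121 124 124 123
241 131 130 124 102  81  84 108 122 123 123 123 123 123 120 109  91  96 113 121 124 123 125
242 130 131 126 113  94  97 113 122 124 123 124 123 124 123 116 104 104 117 124 126 127 128
243 131 130 126 119 112 108 117 121 124 124 124 127 127 125 123 117 117 122 127 128 129 129
244 134 129 126 125 121 118 122 124 124 124 125 128 127 129 127 126 128 128 128 127 126 126
245 132 129 127 128 128 128 129 126 123 126 124 126 126 126 128 129 131 129 128 125 127 124
246 127 128 126 128 12
[... 572 characters left out ...]
60 160 160 160 160 160 155 142 131 138 153 158 160
248 157 159 160 160 158 150 137 138 151 158 160 160 159 160 159 156 145 132 135 148 154 156
249 155 156 158 159 158 151 136 133 145 153 156 156 156 156 155 153 144 130 128 138 144 146
250 150 151 154 156 154 148 133 128 136 144 146 146 147 146 145 144 136 122 116 124 131 132
251 140 140 143 145 145 139 125 118 124 131 132 132 132 131 130 130 123 110 105 110 115 118
[0.54959282 0.02095831 0.03667148] [ 0.51042192 -0.46879063 -1.11460641] 0.038156607016699505
[0.54959282 0.02095831 0.03667148] [ 0.51042192 -0.46879063 -1.11460641] 0.038156607016699505
[0.54959282 0.02095831 0.03667148] [ 0.51042192 -0.46879063 -1.11460641] 0.038156607016699505
```

Request:
{"name": "move_arm", "arguments": {
  "deltas": [
    [[0.0005, 0.0005, 0, 0, 0.111], [0.001, 0.0008, 0, 0, 0.111], [0.0014, 0.0008, 0, 0, 0.111], [0.0014, 0.0008, 0, 0, 0.111]]
  ]
}}

```text
clock: 20.4
position: [0.5508, 0.0202, 0.0367]
ee_rot: [0.0, 0.999, -0.032, 0.0]
contact_force: [1.0, 0.8, -0.5]
width: 0.0381
gripper_force: 8.4
```

```bash
python3 -c "
from h import *
F=[];ims=[]
for i in range(6): ims.append(grab('scene','s14%d.png'%i)); s=manip.get_state();F.append(np.r_[s['contact_force'],s['position'],s['width'],s['gripper_force']])
print(np.mean(F,0).round(4))
im=np.mean(ims,0)[:,:,::-1].round().astype(np.uint8)
h=cv2.cvtColor(im,cv2.COLOR_BGR2HSV)[...,1];V=im.max(2)
for v in range(239,244): print(v,' '.join('%3d'%a for a in h[v,296:318]))
print()
for v in range(242,249): print(v,' '.join('%3d'%a for a in V[v,296:318]))
"
```

```text
[-0.1205 -0.1605 -0.7889  0.5507  0.0203  0.0367  0.0381  8.4442]
239 130 127 109  81  72  87 114 123 123 122 122 120 119 111  94  90 105 116 121 124 124 123
240 129 131 116  85  69  79 108 121 123 121 121 121 121 117 101  94 103 118 123 124 124 124
241 131 130 122  95  69  78 105 122 123 123 121 123 123 119 107  92  98 115 123 124 125 123
242 130 130 122 105  81  85 110 122 124 124 123 123 123 122 110  94  99 116 123 126 127 128
243 131 130 125 115  99  98 113 121 123 123 125 125 125 126 120 109 111 122 127 128 127 127

242 110 112 119 126 132 135 141 152 158 160 160 159 159 155 148 144 150 156 159 158 157 158
243 111 118 131 142 144 140 145 154 158 157 157 157 157 156 151 145 145 151 156 157 156 156
244 118 125 139 149 148 142 143 152 156 156 155 155 156 156 154 146 139 142 152 157 158 158
245 133 138 147 154 151 142 137 146 155 158 157 157 158 158 157 150 137 135 146 157 160 160
246 149 152 156 158 154 143 133 141 154 159 160 160 160 160 160 153 140 131 142 154 160 160
247 156 158 159 160 156 147 134 140 153 159 160 160 160 160 160 155 142 130 138 152 159 159
248 157 158 160 160 158 150 137 138 151 158 160 159 160 160 159 156 145 132 135 148 154 156
```

Request:
{"name": "move_arm", "arguments": {
  "deltas": [
    [[0.0004, 0, 0, 0, 0.111], [0.0008, 0, 0, 0, 0.111], [0.0012, 0, 0, 0, 0.111], [0.0012, 0, 0, 0, 0.111], [0.0012, 0, 0, 0, 0.111]]
  ]
}}

```text
clock: 21.2
position: [0.5517, 0.0202, 0.0367]
ee_rot: [0.0, 0.999, -0.032, -0.0]
contact_force: [-0.6, 0.7, -1.2]
width: 0.0381
gripper_force: 8.4
```

```bash
python3 -c "
from h import *
F=[];ims=[]
for i in range(6): ims.append(grab('scene','s15%d.png'%i)); s=manip.get_state();F.append(np.r_[s['contact_force'],s['position'],s['width'],s['gripper_force']])
print(np.mean(F,0).round(4))
im=np.mean(ims,0)[:,:,::-1].round().astype(np.uint8)
h=cv2.cvtColor(im,cv2.COLOR_BGR2HSV)[...,1];V=im.max(2)
for v in range(239,245): print(v,' '.join('%3d'%a for a in h[v,296:318]))
print()
for v in range(242,249): print(v,' '.join('%3d'%a for a in V[v,296:318]))
"
```

```text
[ 0.0266  0.0095 -0.554   0.5517  0.0202  0.0367  0.038   8.4441]
239 130 126 107  81  72  88 114 123 123 123 122 121 119 110  94  90 104 118 123 124 123 124
240 130 128 114  86  70  79 108 120 121 121 121 121 119 116 101  92 102 117 124 124 124 125
241 129 129 120  91  72  76 107 121 123 123 123 123 123 119 107  91  98 115 123 124 124 124
242 131 130 125 101  79  86 109 122 123 124 124 124 123 121 110  92  97 113 123 126 128 128
243 130 132 125 112  97  97 112 123 123 123 123 124 125 124 117 105 105 119 125 128 127 127
244 132 132 131 122 115 113 120 122 124 127 127 127 127 127 125 120 121 127 128 126 127 126

242 109 110 110 114 126 134 141 152 158 160 160 160 159 156 149 147 153 158 159 158 158 158
243 110 112 114 123 132 139 146 154 158 157 157 156 157 156 152 148 148 152 157 157 156 156
244 116 120 127 136 140 140 144 152 156 156 155 155 156 156 153 147 139 143 152 158 159 158
245 132 137 143 149 146 138 136 146 155 158 157 158 158 158 157 150 137 135 146 156 160 160
246 149 152 155 157 153 142 133 141 155 159 160 160 160 160 160 153 140 131 142 155 160 160
247 156 158 160 160 157 147 135 140 153 159 161 160 160 160 160 155 142 131 138 153 158 160
248 157 159 160 160 158 150 137 137 151 158 160 160 160 160 159 156 145 131 135 148 154 156
```

```bash
python3 -c "
from rig import manip
print(manip.sign_off())"
```

```text
the job is handed in; nothing more can be done
None
```

The job is handed in at about 21.5 s: the spindle lies in both V's, and the dividers are held in the air at about a 30 mm gap (38.0 mm over the legs) with one point at each burnt groove, no contact force seen; the final clearance and point heights were judged from one camera only, and the dividers slipped on the first lift and were set back on their rest and regripped.

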